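Fit the candling mask and set the lamp brightness

ROBOT

A 7-joint arm with a two-finger parallel gripper is mounted at the origin on the work surface. World frame = base frame: x ahead of the robot, y to its left, z up, the work surface at z = 0. Lengths are in mm, angles in rad, forces in N, time in s.
With the tool pointing down it reaches from about 425 to 875 mm from the base axis. Payload 4.7 kg.
Tool frame: the origin (TCP) lies midway between the tips of the shut fingers; the grasp point (between the pads) lies 19 mm behind it; y points along the fingers, x is the direction in which the jaws open and shut, and the axes are right-handed (so a half turn about y gives the same grasp; the last joint's range is limited). The gripper opens to 87 mm and grips with 3 to 60 N. Pads are 19 mm wide; open, the fingers measure 117 mm over their backs; the gripper's body (75 mm by 190 mm) begins 51 mm behind the grasp point.
Start: joints at [1.137, 0.321, -0.07, 1.45, 0.023, 1.371, -0.057], TCP at [281.423, -585.941, 222.587] pointing down, gripper open.
Joint ranges: [-2.86, 2.86], [-0.3, 2.09], [-1.38, 1.24], [0.06, 2.45], [-1.56, 4.7], [0.09, 2.05], [-2.69, 2.69]. Speed limits (rad/s): [2.57, 2.57, 3.14, 3.14, 3.14, 3.14, 3.14].

INTERFACE

Orientations are given as a rotation vector (axis times angle).
In Python, from workcell import r gives the robot as it stands.
- The arm moves only by the tool drive_tool, never from a script. Its argument "moves" is a list of rows, each a list of 7 numbers: the shift along the world's x, y, z in cm, then the turn, a rotation vector about the world's x, y, z in rad, then the closure in counts, from 0 (fully open) to 255 (shut). In form: [[tx, ty, tz, ax, ay, az, hand], ...]. A call has 1 to 12 rows; each row is the pose to reach, as a shift and turn from the pose measured when the call began; what a row does not reach only later rows make up. A row lasts 1/12 s, in which the tool goes at most 41.7 mm and 7.16 degrees, less where a joint would pass 70% of its speed; a pose out of reach is approached as far as the arm can. A call with a gripper value outside its range is refused whole. The fingers move at their own pace and stop on an object; "newtons" is the grip in N (left out, the last holds). Time passes only in rows, so rows that repeat a pose let the fingers close. It gives the time, the measured TCP pose, the force and the opening at its end, in the units of the state.
- r.get_obs(): the state, without advancing time (a new reading comes with each control period).
- r.snapshot(name): name is "scene" or "top" or "wrist"; returns (picture, depth): 400x640x3 uint8, red, green, blue; 400x640 float32, mm along the optical axis (not along the pixel's ray), 0 where there is no reading.
- r.calibration(name): a dict with "mtx" (3x3 intrinsics, pixels), "position" and "rotation" of the camera in the world. Camera axes: x right, y up, looking along -z (the intrinsics and any distortion apply to the point x, -y, -z); pixel columns grow to the right and rows downward; lengths in mm; the calibration is good to about 2 mm. The wrist camera is an equidistant fisheye: a pixel r from the principal point sees the ray r / f radians off the axis. A picture is of the moment at which its call begins: read the wrist's pose just before it. calibration takes no time and is no camera call; for the wrist camera it gives the pose at the moment of the call.
- r.finish_job(): hands the job in, once; it reports no verdict.
The state is a dict: "clock": time; "joints": joint angles; "joint_vel": joint speeds; "joint_torque": joint torques, N m; "tcp_pos": TCP position; "eef_rot": TCP orientation; "ft_force": force on the tool from outside, world axes, zero at the start; "wrist_torque": the same for the moment, N m; "opening": opening from 0.0 (shut) to 1.0 (fully open).
Only numpy, scipy, OpenCV 4.12 (cv2) and the standard library are available. Lean on these libraries where they do the work, as an engineer would, in place of code of your own. Each camera call takes 0.05 s, during which the arm holds its last target.

TASK

Get the egg-candling lamp ready: slide the orange mask plate lying on the green crate towards you until its front end sticks out about 45 mm over the crate's front edge, pinch it there by its two long sides, and lay it gently, flat, on top of the round lamp head, its hole centred over the light and its long sides square to the lamp box (front to back). Then roll the black thumbwheel in the box's top until the white pointer stands level with the green marker (not the blue one), and let go. Leave the carton, brush, cup, bottle and jar where they are.

Things in the scene. Friction and masses are not known exactly. Their poses are not given: they have to be found in the camera images.
- mask: loose orange plate 150 x 58 x 4 mm, 0.06 to 0.11 kg, smooth and slippery on the lid (friction about 0.25), with a 30 mm round hole through its middle. Origin at the centre of its underside (in the middle of the hole), x along its length, z up. It starts flat on the crate lid, wholly on it, with its -x end towards the robot; pressing on its solid part with a fingertip (about 5 N) and dragging slides it
- mask_front (a point): middle of the mask's front (-x) end at its underside, 75 mm from the mask's origin
- crate: fixed closed green egg crate with a smooth flat lid, 270 mm (x) x 200 mm (y) x 60 mm high. Origin at table level, 100 mm behind its front edge (front face at x = -100 mm, back at +170 mm, sides at y = +-100 mm of its frame); the front looks to the robot, z up. The edge has no lip and below it is free space down to the table. It stands left or right, with the lamp box on the other side
- candler: fixed white candling lamp box 180 mm (x) x 270 mm (y) x 80 mm high; origin at the centre of its underside, front towards -x, z up. On its top panel: a round dark lamp head at y = +70 mm, the thumbwheel at y = -45 mm, and a dark scale strip (130 x 30 mm, along x) at y = -100 mm
- lamp_top (a point): centre of the flat top of the lamp head, an upright cylinder 54 mm in diameter that stands 30 mm above the box's top panel (110 mm above the table), with a 40 mm light in it; axes as the candler's. The mask rests here, its ends free in the air
- wheel_crown (a point): highest point of the thumbwheel when not pressed, 95 mm above the table; axes as the candler's. The wheel (radius 45 mm, 14 mm wide, axle along y) stands 15 mm out of a slot 80 x 20 mm in the top panel. It is spring-mounted: it starts to sink under a fingertip at about 1 N and takes 1.2 N more per mm, at most 5 mm, then is hard; pressing it 2 to 4 mm gives grip enough to roll it
- wheel (a joint): angle of the thumbwheel, -1.8 to 1.8 rad; grows when its crown is rolled towards +x of the candler (away from the robot). It stays where it is left; about 0.7 N at the rim turns it. It drives the pointer 30 mm per rad in the same direction (0.67 mm per mm of rim travel)
- pointer_tip (a point): centre of the white pointer bar (4 mm wide along x, 22 mm along y, 7 mm tall; the point is at its underside) on the scale strip; it sinks with the wheel when that is pressed, and slides along the candler's x as the wheel turns (axes as the candler's)
- green_marker: small fixed green block 12 mm (x) x 20 mm (y) x 6 mm at the outer edge (y = -125 mm of the candler) of the scale strip; axes as the candler's, origin at the centre of its underside. The pointer must stand level with it along x. It is either nearer to or further from the robot than the pointer at the start
- blue_marker: fixed blue block of the same size beside the scale on the other side of the start position; not the one to set to
- carton: loose closed grey egg carton 100 x 150 x 60 mm standing on the back of the crate lid; leave
- brush: loose brush 170 mm long lying between crate and lamp box, handle to the robot; leave
- cup: loose blue cup, 66 mm wide, 75 mm high, on the table between and beyond the two; leave
- bottle: loose clear bottle, 60 mm wide, 120 mm high, on the far left; leave
- jar: loose jar, 68 mm wide, 90 mm high, on the far right; leave
Mind the look-alikes: they are no part of the job. There is more than one size of the mask; the one meant has the size given above.

How it is judged:
By the outcome, as a careful person would: the job done as asked, in the order asked, and still so for the second after the job is handed in, with the robot touching nothing.
It also fails if it takes over 64 s, if anything falls off the work surface, if the arm or the gripper's body presses on something with over 40 N, if the wrist force passes 120 N, or if a joint passes its speed limit or range.

## Working session

There is one attempt and no reset: what is moved stays moved. The work goes in short steps, Python scripts to look and compute and a tool call to move; the robot and the scene stay as the last step left them, time stands still between calls to the robot, and variables do not carry over. Pictures are saved under pics/ and viewed, and the job is handed in when it is done.

Besides the shell and the picture viewer there is one more tool, called after "Call:" by a JSON object that holds its "api" and its "payload", one argument or row to a line. drive_tool: Moves the arm, as the interface text tells. Its arguments: {"type":"object","properties":{"moves":{"type":"array","items":{"type":"array","items":{"type":"number"}}},"newtons":{"type":"number"}},"required":["moves"]}

```bash
ls; mkdir -p pics; python3 - <<'E'
from workcell import r
import cv2,numpy as np
print(r.get_obs())
for n in("scene","top"):
    p,d=r.snapshot(n); cv2.imwrite(f"pics/{n}0.png",p[:,:,::-1]); np.save(f"pics/{n}0d.npy",d); np.save(f"pics/{n}0p.npy",p); print(n,r.calibration(n))
E
```

```text
pics
{'clock': 0.0, 'joints': array([ 1.13707459,  0.32181839, -0.07006799,  1.45168486,  0.02260904,
        1.37079041, -0.05692545]), 'joint_vel': array([ 0.00023436,  0.00015103, -0.00087652,  0.00056117, -0.00095706,
       -0.00164992, -0.00125367]), 'joint_torque': array([-6.21227045e-04, -4.91287494e+01, -4.03957972e-01, -3.12530351e+01,
       -6.37532445e-02,  4.37817222e-02,  1.97196414e-04]), 'tcp_pos': array([ 281.15346168, -585.43109413,  221.45943234]), 'eef_rot': array([-1.38744608,  0.87459576, -0.87184429]), 'ft_force': array([0.47851967, 0.61476617, 0.50893615]), 'wrist_torque': array([-0.00531986, -0.00688087,  0.03893206]), 'opening': 1.0023286985587916}
scene {'mtx': array([[440.56362308,   0.        , 321.26313259],
       [  0.        , 440.56362308, 200.12642553],
       [  0.        ,   0.        ,   1.        ]]), 'position': array([1436.74183453,  293.83279911,  882.76565296]), 'rotation': array([0.6010686 , 0.82442165, 1.78272771])}
top {'mtx': array([[432.06737275,   0.        , 321.58782008],
       [  0.        , 432.06737275, 200.76478244],
       [  0.        ,   0.        ,   1.        ]]), 'position': array([ 306.4041412 ,    9.80136496, 1475.46223887]), 'rotation': array([ 0.14406629, -0.15548429, -1.58817396])}
```

View pics/scene0.png

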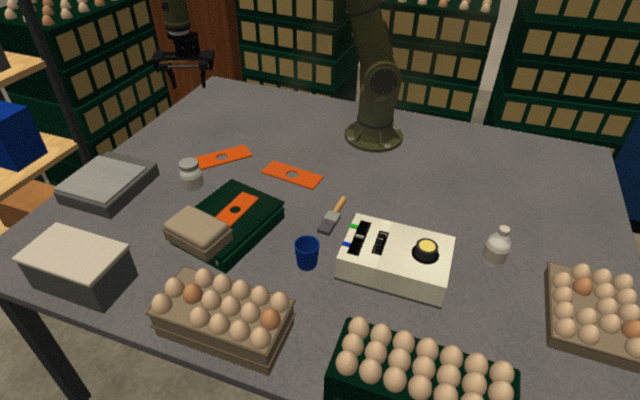

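View pics/top0.png

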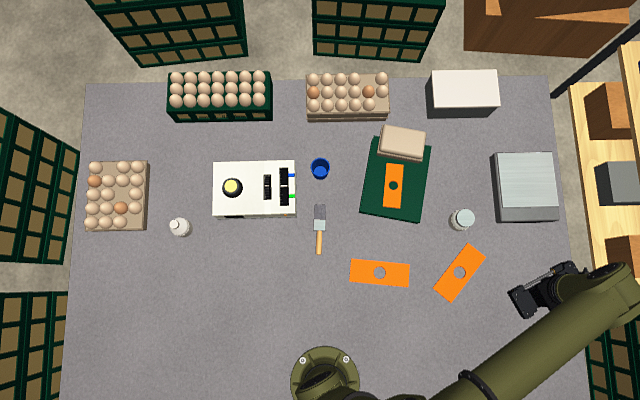

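Orange plates: (393,186) on the green crate, and look-alikes on the table at (380,272) and (460,272). I choose the one on the crate. I'll measure everything next and check that crop.

```bash
cat > h.py <<'E'
import numpy as np,cv2
from scipy.spatial.transform import Rotation as R
def ray(c,uv,fish=False):
    K=c['mtx'];x=(uv[0]-K[0,2])/K[0,0];y=(uv[1]-K[1,2])/K[1,1]
    if fish:
        t=np.hypot(x,y); s=np.sin(t)/max(t,1e-9); v=np.array([x*s,-y*s,-np.cos(t)])
    else: v=np.array([x,-y,-1.])
    return np.array(c['position']),R.from_rotvec(c['rotation']).apply(v)
def onplane(c,uv,z,fish=False):
    p,v=ray(c,uv,fish); return p+v*(z-p[2])/v[2]
def blobs(m,mn=15):
    cs,_=cv2.findContours(m.astype(np.uint8),cv2.RETR_EXTERNAL,cv2.CHAIN_APPROX_NONE)
    return [c for c in cs if cv2.contourArea(c)>=mn]
def project(c,P,fish=False):
    q=R.from_rotvec(c['rotation']).inv().apply(np.array(P)-c['position']); K=c['mtx']
    a=np.array([q[0],-q[1]]);
    if fish:
        t=np.arctan2(np.hypot(*a),-q[2]); a=a/np.hypot(*a)*t
    else: a=a/-q[2]
    return a*K[0,0]+K[:2,2]
E
cat > m.py <<'E'
from h import *
from workcell import r
p=np.load('pics/top0p.npy');c=r.calibration('top')
hsv=cv2.cvtColor(p,cv2.COLOR_RGB2HSV);H,S,V=cv2.split(hsv)
def rep(n,m,z,mn=15):
    for b in blobs(m,mn):
        w=np.array([onplane(c,q[0],z)[:2] for q in b],np.float32)
        rc=cv2.minAreaRect(w); print(n,'px',b[:,0].mean(0).round(),'ctr',np.round(rc[0],1),'size',np.round(rc[1],1),'ang',round(rc[2],2))
rep('orange crate z64',(H>8)&(H<16)&(S>200)&(V>180),64,200)
rep('orange tbl z4',(H>8)&(H<16)&(S>200)&(V>180),4,200)
rep('green',(H>50)&(H<70)&(S>150)&(V>120),86,3)
rep('blue',(H>105)&(H<125)&(S>150)&(V>120),86,3)
roi=np.zeros(H.shape,bool);roi[150:230,205:300]=1
rep('white',(V>200)&(S<40)&roi,80,300)
roi=np.zeros(H.shape,bool);roi[120:230,350:440]=1
rep('crate',(H>65)&(H<90)&(S>120)&roi,60,300)
rep('dark',(V<60)&(np.arange(640)<300)&(np.arange(640)>205)&((np.arange(400)>150)&(np.arange(400)<230))[:,None],80,20)
rep('light',(H>20)&(H<32)&(S>80)&(V>180)&(np.arange(640)<250),110,50)
E
python3 m.py; python3 - <<'E'
import cv2
p=cv2.imread('pics/top0.png')
a=cv2.resize(p[150:230,205:305],None,fx=5,fy=5,interpolation=2);b=cv2.resize(p[115:235,350:440],None,fx=5,fy=5,interpolation=2)
cv2.imwrite('pics/c1.png',a);cv2.imwrite('pics/c2.png',b)
E
```

```text
orange crate z64 px [394. 275.] ctr [ 332.8 -228.2] size [99.3 70.2] ang 83.06
orange crate z64 px [365. 272.] ctr [ 344.2 -136. ] size [92.5 70.6] ang 82.46
orange crate z64 px [458. 274.] ctr [ 333.9 -441.6] size [ 72.6 189. ] ang 48.65
orange crate z64 px [393. 187.] ctr [ 626.9 -243.5] size [ 57.8 150.3] ang 82.05
orange tbl z4 px [394. 275.] ctr [ 333.9 -238.3] size [103.5  73.1] ang 83.06
orange tbl z4 px [365. 272.] ctr [ 345.8 -142.2] size [96.4 73.6] ang 82.46
orange tbl z4 px [458. 274.] ctr [ 335.  -460.8] size [ 75.6 197.1] ang 48.65
orange tbl z4 px [393. 187.] ctr [ 640.5 -254.3] size [ 60.2 156.6] ang 82.05
green px [292. 196.] ctr [593.5  94.9] size [16.4 10. ] ang 89.37
blue px [290. 175.] ctr [664.6  97.5] size [16.7 10.2] ang 88.75
blue px [320. 167.] ctr [688.3  -0.8] size [59.9 61.9] ang 88.76
white px [257. 187.] ctr [626.7 221.2] size [181.7 271. ] ang 0.37
crate px [395. 179.] ctr [ 648.7 -253.9] size [203.4 272. ] ang 77.82
dark px [284. 196.] ctr [595.3 119.9] size [26.4 63.9] ang 89.72
dark px [234. 190.] ctr [619.8 285.9] size [48.4 63.5] ang 40.28
dark px [267. 187.] ctr [625.5 176. ] size [19.9 81.3] ang 89.97
dark px [284. 176.] ctr [661.6 121.2] size [23.3 55.1] ang 89.54
light px [230. 186.] ctr [626.  291.8] size [39.  36.5] ang 88.75
```

View pics/c1.png

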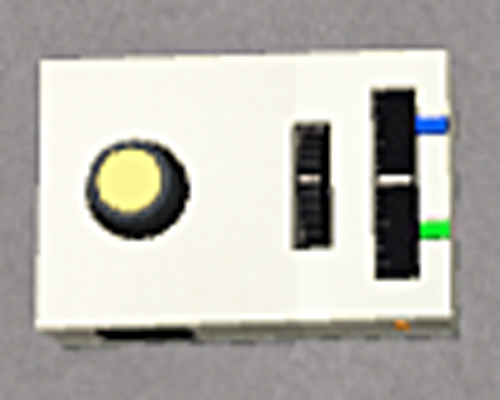

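View pics/c2.png

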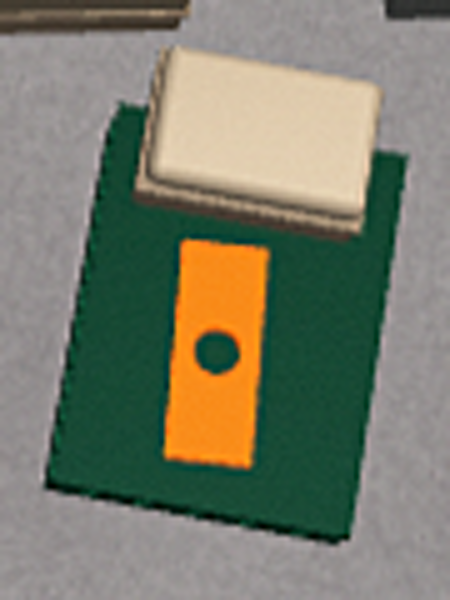

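Chosen: the plate on the crate (crop c2, hole at about (217,352)). It measures 57.8 x 150.3 mm, which matches. The crop c1 shows the pointer at about (394,181), green nearer the robot at (434,230), blue further away at (432,125). Next, the tool orientation.

```bash
python3 - <<'E'
from h import *
from workcell import r
o=r.get_obs();M=R.from_rotvec(o['eef_rot']).as_matrix();print(M.round(3))
for yaw in(-8,-12,0):
  y=np.radians(yaw)
  for s in(1,-1):
    tx=s*np.array([-np.sin(y),np.cos(y),0]);ty=np.array([0,0,-1.]);T=np.stack([tx,ty,np.cross(tx,ty)],1)
    print(yaw,s,(R.from_matrix(T)*R.from_matrix(M).inv()).as_rotvec().round(3))
c=r.calibration('wrist');print(c)
p,d=r.snapshot('wrist');cv2.imwrite('pics/w0.png',p[:,:,::-1])
E
```

```text
[[ 0.433 -0.001  0.901]
 [-0.901  0.002  0.433]
 [-0.002 -1.    -0.   ]]
-8 1 [ 0.000e+00 -2.000e-03  2.554e+00]
-8 -1 [-0.002 -0.    -0.587]
-12 1 [ 0.000e+00 -2.000e-03  2.484e+00]
-12 -1 [-0.002 -0.    -0.657]
0 1 [ 1.000e-03 -2.000e-03  2.694e+00]
0 -1 [-0.002 -0.    -0.448]
{'mtx': array([[309.70691629,   0.        , 322.41156824],
       [  0.        , 309.70691629, 193.76288955],
       [  0.        ,   0.        ,   1.        ]]), 'position': array([ 342.02795971, -555.47417077,  385.57158339]), 'rotation': array([-0.22590052,  0.14468634, -1.11694345])}
```

View pics/w0.png

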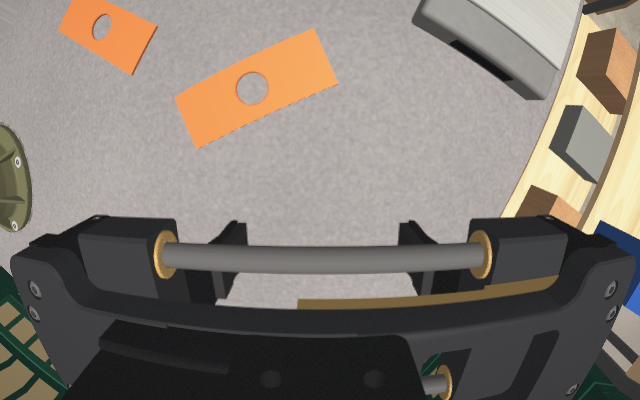

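Call:
{"api": "drive_tool", "payload": {
  "moves": [
    [3,4,0.5,0,0,-0.06,255],
    [6,7.5,1,0,0,-0.12,255],
    [9,11,1,0,0,-0.18,255],
    [12,15,1,0,0,-0.24,255],
    [15,19,1,0,0,-0.3,255],
    [18,22.5,1,0,0,-0.37,255],
    [21,26,1,0,0,-0.44,255],
    [24,30,1,0,0,-0.5,255],
    [26.5,33.5,1,0,0,-0.56,255],
    [28,35,1,0,0,-0.587,255],
    [28,35,1,0,0,-0.587,255],
    [28,35,1,0,0,-0.587,255]
  ],
  "newtons": 20
}}

```text
clock: 1.15
tcp_pos: [565.9, -225.8, 231.4]
eef_rot: [-1.14, 1.303, -1.297]
ft_force: [0.3, 1.6, 0.1]
opening: 0.169
```

```bash
python3 - <<'E'
from h import *
from workcell import r
o=r.get_obs();print(o['clock'],o['tcp_pos'],o['opening'],R.from_rotvec(o['eef_rot']).as_matrix().round(3),o['joint_vel'].round(3),o['ft_force'])
c=r.calibration('wrist')
p,d=r.snapshot('wrist');cv2.imwrite('pics/w1.png',p[:,:,::-1])
HSV=cv2.cvtColor(p,cv2.COLOR_RGB2HSV);H,S,V=cv2.split(HSV)
for b in blobs((H>5)&(H<20)&(S>150)&(V>120),300):
    w=np.array([onplane(c,q[0],64,True)[:2] for q in b],np.float32);rc=cv2.minAreaRect(w);print(b[:,0].mean(0),rc)
E
```

```text
1.15 [ 565.91482341 -225.81135587  231.4029783 ] 0.16899907502939965 [[-0.126  0.003  0.992]
 [-0.992  0.007 -0.126]
 [-0.007 -1.     0.002]] [ 0.054 -0.019  0.072  0.023  0.042  0.023  0.077] [0.29350032 1.62687525 0.07711398]
[493.98076923 279.26282051] ((392.65985107421875, -442.1473693847656), (89.62886810302734, 53.2686882019043), 82.35952758789062)
[332.95517241 172.38275862] ((577.2623901367188, -236.6723175048828), (58.04462814331055, 49.29966354370117), 82.06460571289062)
[333.10227273 119.        ] ((627.5149536132812, -243.70936584472656), (32.95268630981445, 32.15611267089844), 83.0575180053711)
```

View pics/w1.png

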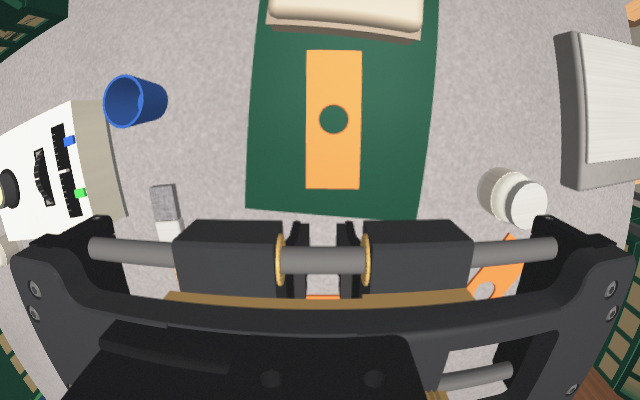

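Call:
{"api": "drive_tool", "payload": {
  "moves": [
    [3,-0.7,0,0,0,0,255],
    [6,-1.5,0,0,0,0,255],
    [9.1,-2.2,-2,0,0,0,255],
    [9.1,-2.2,-5,0,0,0,255],
    [9.1,-2.2,-8,0,0,0,255],
    [9.1,-2.2,-11,0,0,0,255],
    [9.1,-2.2,-13,0,0,0,255],
    [9.1,-2.2,-14.5,0,0,0,255],
    [9.1,-2.2,-15,0,0,0,255],
    [9.1,-2.2,-15,0,0,0,255],
    [9.1,-2.2,-15,0,0,0,255]
  ]
}}

```text
clock: 2.12
tcp_pos: [654.6, -253.0, 81.9]
eef_rot: [-1.141, 1.306, -1.303]
ft_force: [0.4, -0.2, 0.1]
opening: 0.005
```

Call:
{"api": "drive_tool", "payload": {
  "moves": [
    [0.2,0.5,-0.5,0,0,0,255],
    [0.2,0.5,-1,0,0,0,255],
    [0.2,0.5,-1.5,0,0,0,255],
    [0.2,0.5,-1.5,0,0,0,255],
    [0.2,0.5,-1.5,0,0,0,255]
  ]
}}

```text
clock: 2.53
tcp_pos: [656.3, -248.0, 66.6]
eef_rot: [-1.142, 1.307, -1.303]
ft_force: [0.2, 0.9, 0.3]
opening: 0.005
```

Call:
{"api": "drive_tool", "payload": {
  "moves": [
    [0,0,-0.15,0,0,0,255],
    [0,0,-0.3,0,0,0,255],
    [0,0,-0.4,0,0,0,255],
    [0,0,-0.4,0,0,0,255]
  ]
}}

```text
clock: 2.87
tcp_pos: [657.2, -248.4, 64.6]
eef_rot: [-1.141, 1.305, -1.304]
ft_force: [-1.7, -0.2, 6.7]
opening: 0.006
```

Call:
{"api": "drive_tool", "payload": {
  "moves": [
    [-0.3,0.04,-0.2,0,0,0,255],
    [-0.8,0.11,-0.2,0,0,0,255],
    [-1.3,0.18,-0.2,0,0,0,255],
    [-1.8,0.25,-0.2,0,0,0,255],
    [-2.3,0.32,-0.2,0,0,0,255],
    [-2.8,0.39,-0.2,0,0,0,255],
    [-3.3,0.46,-0.2,0,0,0,255],
    [-3.8,0.53,-0.2,0,0,0,255],
    [-4.3,0.6,-0.2,0,0,0,255],
    [-4.6,0.64,-0.2,0,0,0,255],
    [-4.8,0.67,-0.2,0,0,0,255],
    [-4.8,0.67,-0.2,0,0,0,255]
  ]
}}

```text
clock: 3.87
tcp_pos: [610.2, -242.2, 64.5]
eef_rot: [-1.139, 1.302, -1.307]
ft_force: [-0.3, 0.4, 5.8]
opening: 0.005
```

```bash
cat > look.py <<'E'
import sys
from h import *
from workcell import r
n=sys.argv[1]
o=r.get_obs();print(o['clock'],o['tcp_pos'].round(1),o['ft_force'].round(1))
for cam in sys.argv[2:]:
    c=r.calibration(cam);p,d=r.snapshot(cam);cv2.imwrite(f'pics/{n}_{cam}.png',p[:,:,::-1]);np.save(f'pics/{n}_{cam}.npy',p);np.savez(f'pics/{n}_{cam}_c.npz',**c)
    H,S,V=cv2.split(cv2.cvtColor(p,cv2.COLOR_RGB2HSV))
    for b in blobs((H>4)&(H<20)&(S>140)&(V>120),200):
        w=np.array([onplane(c,q[0],64,cam=='wrist')[:2] for q in b],np.float32);rc=cv2.minAreaRect(w);print(cam,b[:,0].mean(0).round(),np.round(rc[0],1),np.round(rc[1],1),round(rc[2],2))
E
python3 look.py s1 top wrist; python3 -c "
import cv2
p=cv2.imread('pics/s1_top.png');cv2.imwrite('pics/s1c.png',cv2.resize(p[115:235,340:460],None,fx=5,fy=5))"
```

```text
3.8667 [ 610.2 -242.2   64.5] [-0.3  0.4  5.8]
top [368. 271.] [ 343.1 -151.5] [125.8  73.4] 83.06
top [459. 272.] [ 333.6 -441.6] [ 74.5 190.4] 48.68
top [635. 255.] [  372.6 -1025.1] [ 36.3 136. ] 88.71
top [388. 208.] [ 550.6 -225.9] [43.4 87.9] 82.48
top [617. 105.] [  896.6 -1042.4] [170.6  63.8] 0.02
top [585.  16.] [1243.4 -966. ] [342.6  60.6] 88.88
```

View pics/s1c.png

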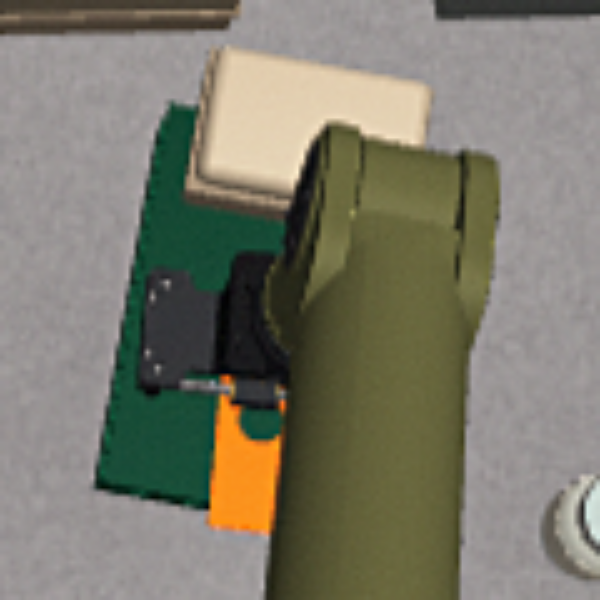

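View pics/s1_wrist.png

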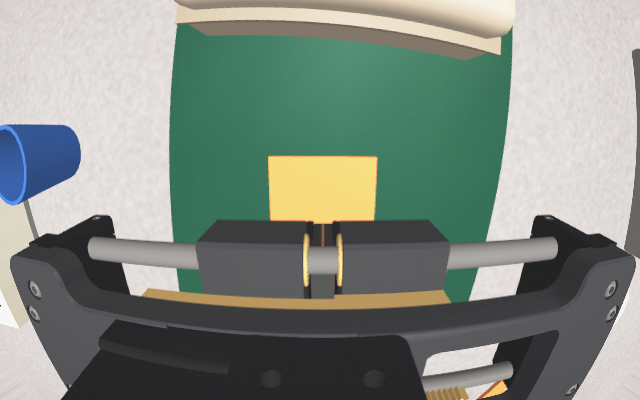

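The plate is following the finger: its front end sits at about (240,525) in the top crop, just past the edge. Continuing about 35 mm.

Call:
{"api": "drive_tool", "payload": {
  "moves": [
    [-0.3,0.04,-0.2,0,0,0,255],
    [-0.8,0.11,-0.2,0,0,0,255],
    [-1.3,0.18,-0.2,0,0,0,255],
    [-1.8,0.25,-0.2,0,0,0,255],
    [-2.3,0.32,-0.2,0,0,0,255],
    [-2.8,0.39,-0.2,0,0,0,255],
    [-3.2,0.45,-0.2,0,0,0,255],
    [-3.4,0.48,-0.2,0,0,0,255],
    [-3.5,0.48,-0.2,0,0,0,255],
    [-3.5,0.48,-0.2,0,0,0,255],
    [-3.5,0.48,0.6,0,0,0,255],
    [-3.5,0.48,1.5,0,0,0,255]
  ]
}}

```text
clock: 4.97
tcp_pos: [574.1, -237.1, 79.3]
eef_rot: [-1.14, 1.304, -1.305]
ft_force: [-0.4, 0.4, -1.0]
opening: 0.009
```

Call:
{"api": "drive_tool", "payload": {
  "moves": [
    [0,0,3,0,0,0,255],
    [-2,0.3,6,0,0,0,200],
    [-5,0.7,9,0,0,0,100],
    [-8,1,12,0,0,0,0],
    [-11,1.5,13,0,0,0,0],
    [-13,1.8,13,0,0,0,0],
    [-13,1.8,13,0,0,0,0],
    [-13,1.8,13,0,0,0,0]
  ]
}}

```text
clock: 5.63
tcp_pos: [443.4, -219.4, 210.2]
eef_rot: [-1.14, 1.304, -1.308]
ft_force: [-0.1, -0.0, -0.1]
opening: 0.45
```

```bash
python3 look.py s2 top wrist; python3 -c "
import cv2
p=cv2.imread('pics/s2_top.png');cv2.imwrite('pics/s2c.png',cv2.resize(p[115:235,340:460],None,fx=5,fy=5))"
```

```text
5.6333 [ 443.4 -219.4  210.2] [-0.1 -0.  -0.1]
top [369. 271.] [ 342.8 -154.4] [131.6  73.4] 83.06
top [459. 272.] [ 333.5 -441.7] [ 74.9 190.4] 48.61
top [635. 254.] [  372.6 -1023.4] [ 39.6 136. ] 88.71
top [391. 202.] [ 566.8 -236.3] [ 59.4 110.6] 82.38
top [617. 105.] [  896.4 -1042.4] [170.6  63.8] 0.02
top [585.  16.] [1243.4 -966. ] [342.6  60.6] 88.88
wrist [322. 275.] [ 336.6 -203.5] [100.9   4.3] 82.85
wrist [250. 233.] [ 395.4 -133.7] [31.6 23.9] 83.35
wrist [323. 234.] [ 386.1 -210.6] [83.2 25.9] 82.46
wrist [515. 200.] [ 392.7 -448.7] [66.5 89.5] 49.13
wrist [323.  81.] [ 548.  -233.1] [ 58.6 150.2] 82.13
```

View pics/s2_wrist.png

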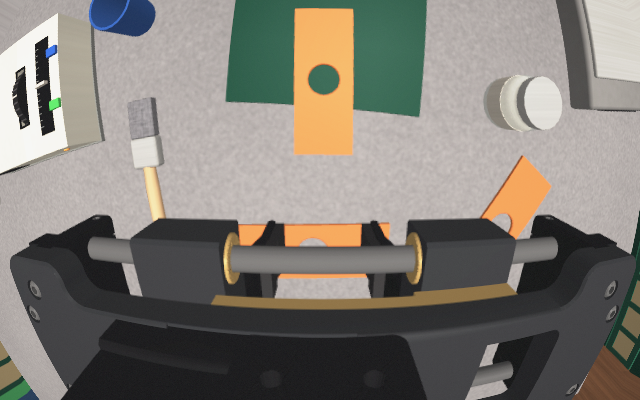

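View pics/s2c.png

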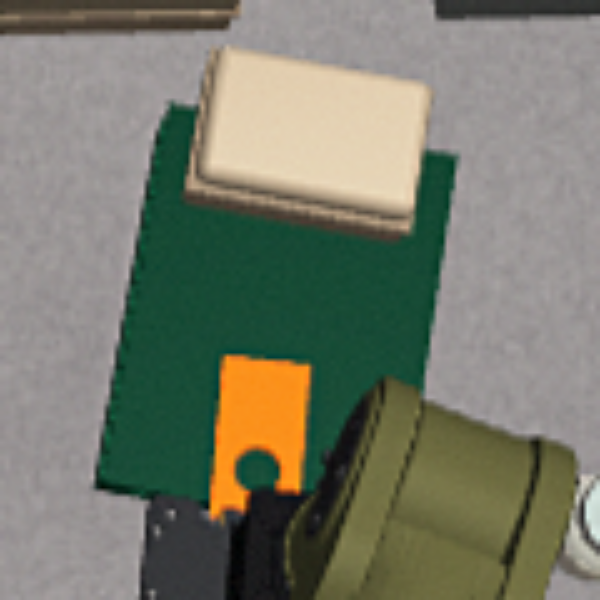

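```bash
python3 - <<'E'
from h import *
c=dict(np.load('pics/s2_wrist_c.npz'));p=np.load('pics/s2_wrist.npy')
H,S,V=cv2.split(cv2.cvtColor(p,cv2.COLOR_RGB2HSV))
g=(H>65)&(H<95)&(S>100)
pts=[]
for u in list(range(235,285,5))+list(range(362,415,5)):
    col=np.where(g[60:140,u])[0]; 
    if len(col): pts.append(onplane(c,(u,60+col.max()+.5),60,True)[:2])
pts=np.array(pts,np.float32)
l=cv2.fitLine(pts,cv2.DIST_HUBER,0,.01,.01).ravel();print(l,np.degrees(np.arctan2(l[1],l[0])))
n=np.array([-l[1],l[0]]);n*=np.sign(n[0]);n=n
m=np.array([548,-233.1]);a=np.radians(-7.9);f=m-75*np.array([np.cos(a),np.sin(a)])
for q in(m,f):print(q,(q-l[2:])@n)
print(((pts-l[2:])@n).round(1))
# mask hole
b=[b for b in blobs((H>4)&(H<20)&(S>140)&(V>120),3000)]
E
```

```text
[ 2.1023172e-01  9.7765160e-01  5.1455396e+02 -2.5974554e+02] 77.86407
[ 548.  -233.1] 27.096840526130833
[ 473.71179026 -222.79165905] -47.69828656141755
[ 0.4 -0.5 -0.3 -0.2  0.   0.2  0.4 -0.4 -0.1  0.1  0.5 -0.  -0.5  0.1
 -0.4  0.2 -0.2 -0.6  0.1  0.7 -0.6]
```

Overhang is about 47 mm, which is close to the 45 mm asked. The hole is at (323,80) in the wrist view. I'll pinch 52 mm ahead of the hole, at about (496.5,-226).

Call:
{"api": "drive_tool", "payload": {
  "moves": [
    [2,-0.2,0,0,0,0,0],
    [4,-0.5,0,0,0,0,0],
    [5.3,-0.7,-1,0,0,0,0],
    [5.3,-0.7,-4,0,0,0,0],
    [5.3,-0.7,-7,0,0,0,0],
    [5.3,-0.7,-9,0,0,0,0],
    [5.3,-0.7,-10,0,0,0,0],
    [5.3,-0.7,-10,0,0,0,0],
    [5.3,-0.7,-10,0,0,0,0]
  ]
}}

```text
clock: 6.48
tcp_pos: [498.1, -225.8, 109.3]
eef_rot: [-1.14, 1.304, -1.304]
ft_force: [-0.2, 0.8, -0.0]
opening: 0.998
```

```bash
python3 look.py s3 wrist;python3 -c "
from h import *
from workcell import r
o=r.get_obs();M=R.from_rotvec(o['eef_rot']).as_matrix();print(M.round(3),o['opening'])"
```

```text
6.4833 [ 498.1 -225.8  109.3] [-0.2  0.8 -0. ]
wrist [258. 305.] [ 424.  -160.4] [66.1  5.1] 82.59
wrist [314. 132.] [ 546.7 -232.8] [ 59.  151.4] 82.0
[[-0.131  0.005  0.991]
 [-0.991  0.002 -0.131]
 [-0.002 -1.     0.005]] 0.9990626523730188
```

View pics/s3_wrist.png

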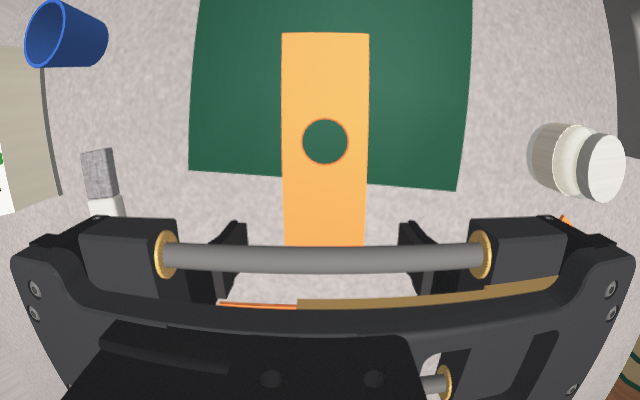

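The plate (columns 284–368) is centred between the fingertips (about 247 and 400). Lowering and pinching.

Call:
{"api": "drive_tool", "payload": {
  "moves": [
    [-0.1,0,-2,0,0,0,0],
    [-0.1,0,-4,0,0,0,0],
    [-0.1,0,-5.5,0,0,0,0],
    [-0.1,0,-6.4,0,0,0,0],
    [-0.1,0,-6.6,0,0,0,0],
    [-0.1,0,-6.6,0,0,0,0],
    [-0.1,0,-6.6,0,0,0,0]
  ]
}}

```text
clock: 7.12
tcp_pos: [498.9, -226.6, 45.8]
eef_rot: [-1.138, 1.3, -1.308]
ft_force: [1.0, -0.2, -0.5]
opening: 1.0
```

Call:
{"api": "drive_tool", "payload": {
  "moves": [
    [0,0,0,0,0,0,60],
    [0,0,0,0,0,0,90],
    [0,0,0,0,0,0,110],
    [0,0,0,0,0,0,130],
    [0,0,0,0,0,0,150],
    [0,0,0,0,0,0,255],
    [0,0,0,0,0,0,255],
    [0,0,0,0,0,0,255]
  ],
  "newtons": 30
}}

```text
clock: 7.78
tcp_pos: [498.9, -226.7, 45.8]
eef_rot: [-1.138, 1.3, -1.308]
ft_force: [-0.0, 0.2, 1.0]
opening: 0.661
```

Call:
{"api": "drive_tool", "payload": {
  "moves": [
    [0,0,0.5,0,0,0,255],
    [0,0,1.2,0,0,0,255],
    [0,0,2.2,0,0,0,255],
    [0,0,3.5,0,0,0,255],
    [0,0,5,0,0,0,255],
    [0,0,7,0,0,0,255],
    [0,0,9,0,0,0,255],
    [0,0,11,0,0,0,255],
    [0,0,12.5,0,0,0,255],
    [0,0,13.5,0,0,0,255],
    [0,0,13.5,0,0,0,255],
    [0,0,13.5,0,0,0,255]
  ]
}}

```text
clock: 8.78
tcp_pos: [499.0, -226.7, 181.3]
eef_rot: [-1.138, 1.299, -1.308]
ft_force: [-0.7, -0.3, -0.9]
opening: 0.658
```

```bash
python3 look.py s4 wrist scene;python3 -c "
from h import *
from workcell import r
o=r.get_obs();M=R.from_rotvec(o['eef_rot']).as_matrix();print(M.round(3),o['opening'])"
```

```text
8.7833 [ 499.  -226.7  181.3] [-0.7 -0.3 -0.9]
wrist [322. 286.] [ 394.6 -211.7] [136.7  31.6] 82.56
wrist [528. 218.] [ 434.9 -453.5] [35.7 30.7] 49.27
wrist [323. 123.] [ 558.1 -234.6] [114.  236.4] 81.97
scene [ 28. 196.] [ 783.7 -825. ] [117.9 113.6] 0.21
scene [292. 174.] [ 416.3 -158.3] [187.3  76.1] 83.18
scene [230. 157.] [ 405.9 -360. ] [151.1 236.8] 51.29
[[-0.131  0.005  0.991]
 [-0.991  0.001 -0.131]
 [-0.002 -1.     0.005]] 0.656186453115069
```

View pics/s4_wrist.png

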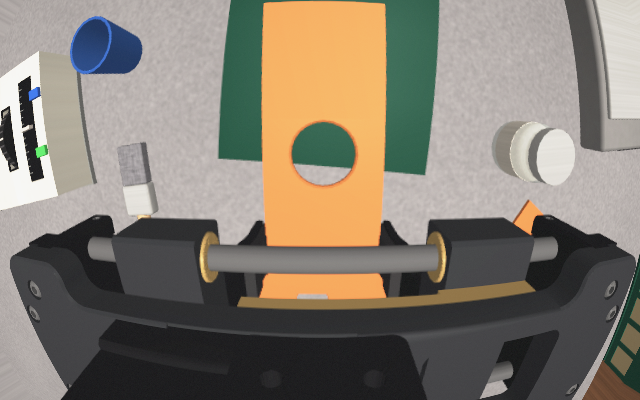

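View pics/s4_scene.png

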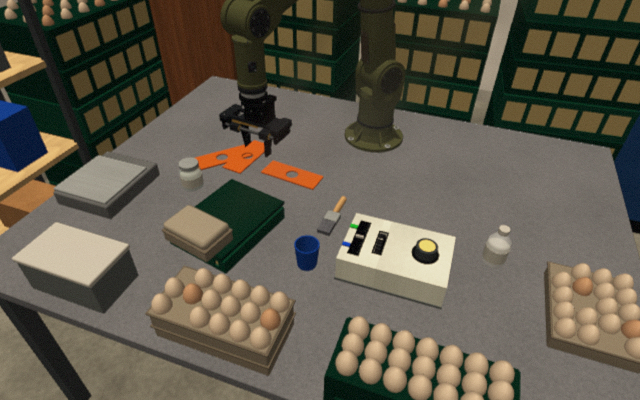

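```bash
cat > pl.py <<'E'
from h import *
from workcell import r
import sys
o=r.get_obs();c=r.calibration('wrist');p,d=r.snapshot('wrist')
cv2.imwrite(f'pics/{sys.argv[1]}.png',p[:,:,::-1])
H,S,V=cv2.split(cv2.cvtColor(p,cv2.COLOR_RGB2HSV));m=((H>4)&(H<22)&(S>130)&(V>120)).astype(np.uint8)
m[215:]=0
b=max(blobs(m,1000),key=cv2.contourArea)
mm=cv2.drawContours(np.zeros_like(m),[b],-1,1,-1)&m; me=cv2.erode(mm,np.ones((5,5)))
P=[]
for v,u in np.argwhere(me)[::7]:
    q,w=ray(c,(u,v),True); Rm=R.from_rotvec(c['rotation']).as_matrix(); k=-(Rm.T@w)[2]
    P.append(q+w*d[v,u]/k)
P=np.array(P);A=np.c_[P[:,:2]-o['tcp_pos'][:2],np.ones(len(P))];s=np.linalg.lstsq(A,P[:,2],rcond=None)[0]
print('plane slope deg',np.degrees(s[:2]).round(2),'z over tcp',s[2]-o['tcp_pos'][2],'resid',np.std(A@s-P[:,2]))
z=o['tcp_pos'][2]+18.2
def pt(uv,z=None):
    q,w=ray(c,uv,True); 
    a=s[2]-s[:2]@o['tcp_pos'][:2]
    t=(a+s[:2]@q[:2]-q[2])/(w[2]-s[:2]@w[:2]); return q+w*t
hole=max(blobs(1-m[:,:]&cv2.drawContours(np.zeros_like(m),[b],-1,1,-1),200),key=cv2.contourArea)
hw=np.array([pt(x[0]) for x in hole]);hz=np.array([onplane(c,x[0],z,True) for x in hole])
print('hole by plane',cv2.minEnclosingCircle(hw[:,:2].astype(np.float32)),hw[:,2].mean(),'flat',cv2.minEnclosingCircle(hz[:,:2].astype(np.float32)))
w=np.array([onplane(c,x[0],z,True)[:2] for x in b],np.float32);rc=cv2.minAreaRect(w);print(rc)
print('tcp',o['tcp_pos'],'hole-tcp',cv2.minEnclosingCircle(hw[:,:2].astype(np.float32))[0]-o['tcp_pos'][:2])
E
python3 pl.py s5
```

```text
plane slope deg [-0.76  0.25] z over tcp 20.807345397105166 resid 8.789606695301044
hole by plane ((546.8543701171875, -232.6445770263672), 15.053936958312988) 199.86401292258802 flat ((546.600341796875, -232.60177612304688), 15.26838493347168)
((569.015380859375, -235.69679260253906), (58.840553283691406, 105.4653091430664), 82.27648162841797)
tcp [ 498.13800394 -226.3769587   179.73300586] hole-tcp [48.71636618 -6.26761832]
```

The plate is held flat, with its hole about 48.7 mm ahead of the TCP. I'll carry it towards the lamp, stopping beside it to measure.

Call:
{"api": "drive_tool", "payload": {
  "moves": [
    [0.3,1,0.5,0,0,0.01,255],
    [0.8,3.5,1,0,0,0.03,255],
    [1.5,6.5,2,0,0,0.04,255],
    [2.2,10,3,0,0,0.05,255],
    [3,13.5,3,0,0,0.06,255],
    [3.7,17,3,0,0,0.07,255],
    [4.4,20.5,3,0,0,0.085,255],
    [5.1,24,3,0,0,0.1,255],
    [5.8,27.5,3,0,0,0.11,255],
    [6.5,31,3,0,0,0.12,255],
    [7,34,3,0,0,0.13,255],
    [7.2,35,3,0,0,0.135,255]
  ]
}}

```text
clock: 9.93
tcp_pos: [568.9, 131.4, 209.3]
eef_rot: [-1.208, 1.2, -1.197]
ft_force: [-0.7, 1.4, -0.6]
opening: 0.662
```

Call:
{"api": "drive_tool", "payload": {
  "moves": [
    [0,0,0,0,0,0,255],
    [0,0,0,0,0,0,255],
    [0,0,0,0,0,0,255]
  ]
}}

```text
clock: 10.18
tcp_pos: [568.6, 130.1, 208.8]
eef_rot: [-1.209, 1.201, -1.198]
ft_force: [-0.1, 0.5, -0.2]
opening: 0.655
```

```bash
python3 pl.py s6; python3 look.py s6b wrist >/dev/null
```

```text
plane slope deg [-0.82  0.22] z over tcp 20.380302007976212 resid 5.989539107599185
hole by plane ((617.9104614257812, 130.95001220703125), 15.334421157836914) 228.52130125129963 flat ((617.7230224609375, 130.95999145507812), 15.500581741333008)
((639.9683837890625, 131.02584838867188), (105.2452621459961, 58.33599853515625), 0.31707432866096497)
tcp [568.55944344 130.1203582  208.8487479 ] hole-tcp [49.35101798  0.82965401]
```

View pics/s6b_wrist.png

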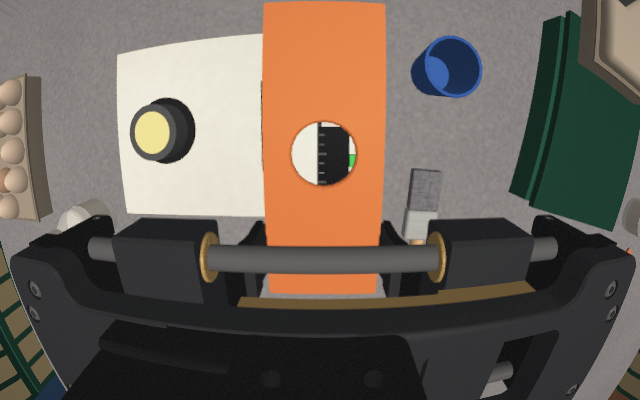

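```bash
python3 - <<'E'
from h import *
c=dict(np.load('pics/s6b_wrist_c.npz'));p=np.load('pics/s6b_wrist.npy')
H,S,V=cv2.split(cv2.cvtColor(p,cv2.COLOR_RGB2HSV))
w=np.arange(640)<255
b=max(blobs((H>18)&(H<35)&(S>60)&(V>150)&w,200),key=cv2.contourArea)
P=np.array([onplane(c,x[0],110,True)[:2] for x in b],np.float32)
print('light',b[:,0].mean(0),cv2.minEnclosingCircle(P),cv2.fitEllipse(P))
print(p[60,200],p[130,152],p[200,160])
m=((V>150)&(S<60)&w).astype(np.uint8);m[215:]=0
b=max(blobs(m,2000),key=cv2.contourArea)[:,0]
P=np.array([onplane(c,x,80,True)[:2] for x in b])
for nm,k in (('back',(b[:,1]<60)&(b[:,0]>125)&(b[:,0]<255)),('left',(b[:,0]<132)&(b[:,1]>62)&(b[:,1]<205)),('front',(b[:,1]>205)&(b[:,0]>135)&(b[:,0]<245))):
    if k.sum()>5:
        l=cv2.fitLine(P[k].astype(np.float32),cv2.DIST_HUBER,0,.01,.01).ravel();print(nm,k.sum(),l[2:],np.degrees(np.arctan2(l[1],l[0])))
# top view re-fit
from workcell import r
ct=r.calibration('top');q=np.load('pics/top0p.npy');H,S,V=cv2.split(cv2.cvtColor(q,cv2.COLOR_RGB2HSV))
b=max(blobs((H>18)&(H<35)&(S>60)&(V>150)&(np.arange(640)<250)&(np.arange(640)>210),50),key=cv2.contourArea)
print('top light',cv2.fitEllipse(np.array([onplane(ct,x[0],110)[:2] for x in b],np.float32)))
cs=r.calibration('scene');q=cv2.imread('pics/scene0.png')[:,:,::-1];H,S,V=cv2.split(cv2.cvtColor(np.ascontiguousarray(q),cv2.COLOR_RGB2HSV))
m=((H>18)&(H<35)&(S>90)&(V>120)).astype(np.uint8);k=np.zeros_like(m);k[230:270,405:450]=1
for b in blobs(m&k,50): print('scene light',b[:,0].mean(0),cv2.fitEllipse(np.array([onplane(cs,x[0],110)[:2] for x in b],np.float32)))
E
```

```text
light [151.67272727 132.35454545] ((626.3756713867188, 292.8220520019531), 20.571739196777344) ((626.320556640625, 292.6747741699219), (39.987281799316406, 40.05583190917969), 166.0944366455078)
[234 230 216] [239 227 151] [236 232 218]
back 155 [717.127   284.80658] -89.783104
left 142 [635.92    358.17554] 0.45971787
front 109 [536.6874  270.86703] -88.49945
top light ((625.4547119140625, 291.194091796875), (38.5769157409668, 40.6331672668457), 95.003662109375)
scene light [426.7804878 245.2195122] ((626.6168823242188, 291.2641296386719), (39.6446418762207, 41.399925231933594), 74.22686004638672)
```

Call:
{"api": "drive_tool", "payload": {
  "moves": [
    [0.1,1,0,0,0,0,255],
    [0.3,4,0,0,0,0,255],
    [0.5,7,0,0,0,0,255],
    [0.7,10,0,0,0,0,255],
    [0.8,13,-1,0,0,0,255],
    [0.8,15,-2,0,0,0,255],
    [0.8,16,-4,0,0,0,255],
    [0.8,16.1,-6,0,0,0,255],
    [0.8,16.1,-8,0,0,0,255],
    [0.8,16.1,-9,0,0,0,255],
    [0.8,16.1,-9,0,0,0,255],
    [0.8,16.1,-9,0,0,0,255]
  ]
}}

```text
clock: 11.28
tcp_pos: [577.2, 289.4, 119.1]
eef_rot: [-1.207, 1.203, -1.201]
ft_force: [0.8, 0.1, -0.4]
opening: 0.66
```

```bash
python3 pl.py s7; python3 look.py s7b wrist scene >/dev/null; python3 -c "
import cv2
p=cv2.imread('pics/s7b_scene.png');cv2.imwrite('pics/s7c.png',cv2.resize(p[170:310,320:480],None,fx=4,fy=4))"
```

```text
plane slope deg [-1.01  0.18] z over tcp 21.041586050972242 resid 9.976030429726665
hole by plane ((626.57421875, 290.01507568359375), 15.158917427062988) 139.31277299613274 flat ((626.32421875, 290.0032043457031), 15.381720542907715)
((648.642578125, 290.18084716796875), (105.2054672241211, 58.16984558105469), 0.19460426270961761)
tcp [577.23375456 289.44037233 119.14099288] hole-tcp [49.34046419  0.57470335]
```

View pics/s7b_wrist.png

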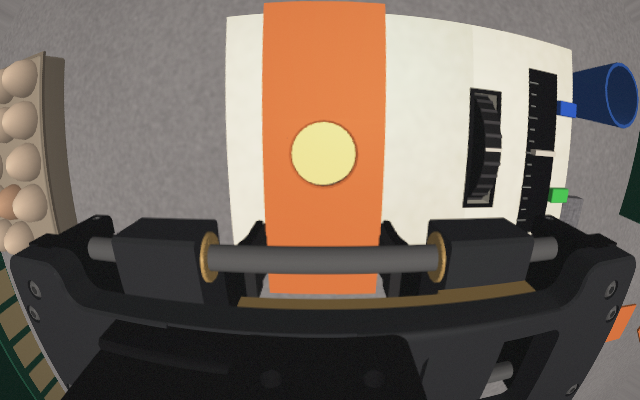

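View pics/s7c.png

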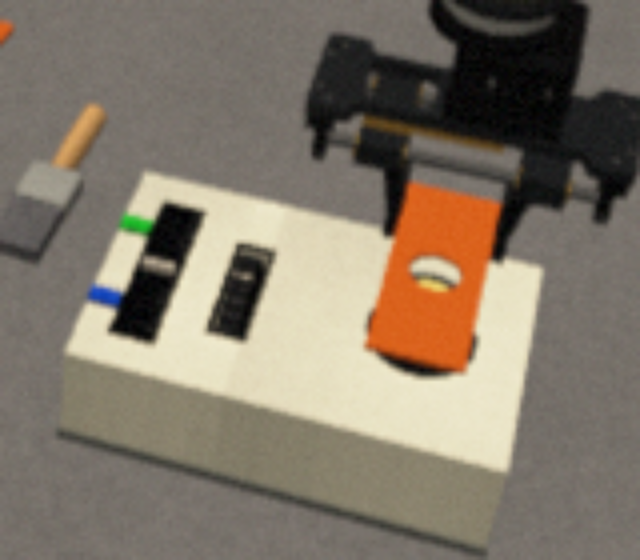

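Through the hole only light shows (wrist (323,153)), so the plate needs +1.7 mm in y. Lowering with force checks.

Call:
{"api": "drive_tool", "payload": {
  "moves": [
    [0,0.17,-0.5,0,0,0,255],
    [0,0.2,-1,0,0,0,255],
    [0,0.2,-1.5,0,0,0,255],
    [0,0.2,-1.8,0,0,0,255],
    [0,0.2,-2,0,0,0,255],
    [0,0.2,-2,0,0,0,255],
    [0,0.2,-2,0,0,0,255]
  ]
}}

```text
clock: 12.02
tcp_pos: [577.9, 292.3, 100.6]
eef_rot: [-1.205, 1.201, -1.201]
ft_force: [0.4, -0.0, -0.2]
opening: 0.659
```

```bash
python3 pl.py s8;
```

```text
plane slope deg [-0.76  0.2 ] z over tcp 20.705671452717425 resid 8.44251720509757
hole by plane ((627.2146606445312, 292.85443115234375), 15.176302909851074) 120.67595334862611 flat ((626.9916381835938, 292.85986328125), 15.371869087219238)
((649.344970703125, 293.0260314941406), (105.36715698242188, 58.23676681518555), 0.19452190399169922)
tcp [577.94015185 292.26092383 100.62087533] hole-tcp [49.27450879  0.59350732]
```

Call:
{"api": "drive_tool", "payload": {
  "moves": [
    [-0.07,-0.08,-0.1,0,0,0,255],
    [-0.07,-0.08,-0.2,0,0,0,255],
    [-0.07,-0.08,-0.3,0,0,0,255],
    [-0.07,-0.08,-0.3,0,0,0,255]
  ]
}}

```text
clock: 12.4
tcp_pos: [577.3, 291.4, 97.7]
eef_rot: [-1.205, 1.201, -1.201]
ft_force: [0.6, 0.1, -0.3]
opening: 0.653
```

Call:
{"api": "drive_tool", "payload": {
  "moves": [
    [0,0,-0.07,0,0,0,255],
    [0,0,-0.13,0,0,0,255],
    [0,0,-0.13,0,0,0,255]
  ]
}}

```text
clock: 12.65
tcp_pos: [577.3, 291.4, 96.3]
eef_rot: [-1.205, 1.201, -1.201]
ft_force: [-0.7, -0.2, -0.9]
opening: 0.655
```

Call:
{"api": "drive_tool", "payload": {
  "moves": [
    [0,0,-0.05,0,0,0,255],
    [0,0,-0.1,0,0,0,255],
    [0,0,-0.1,0,0,0,255]
  ]
}}

```text
clock: 12.9
tcp_pos: [577.4, 291.5, 95.7]
eef_rot: [-1.204, 1.201, -1.201]
ft_force: [-1.7, -0.9, 2.7]
opening: 0.658
```

Contact at 2.7 N. Releasing slowly.

Call:
{"api": "drive_tool", "payload": {
  "moves": [
    [0,0,0.03,0,0,0,84],
    [0,0,0.03,0,0,0,80],
    [0,0,0.03,0,0,0,74],
    [0,0,0.03,0,0,0,66],
    [0,0,0.03,0,0,0,50],
    [0,0,0.03,0,0,0,20],
    [0,0,0.03,0,0,0,0],
    [0,0,0.03,0,0,0,0],
    [0,0,0.03,0,0,0,0]
  ],
  "newtons": 10
}}

```text
clock: 13.65
tcp_pos: [577.4, 291.5, 96.0]
eef_rot: [-1.204, 1.201, -1.201]
ft_force: [0.5, 0.2, 0.1]
opening: 0.975
```

```bash
python3 pl.py s9; python3 look.py s9b scene; python3 -c "
import cv2
p=cv2.imread('pics/s9b_scene.png');cv2.imwrite('pics/s9c.png',cv2.resize(p[170:310,320:480],None,fx=4,fy=4))"
```

```text
plane slope deg [-0.29  0.07] z over tcp 20.844698274065976 resid 9.177870870011235
hole by plane ((626.6126098632812, 292.18212890625), 15.196571350097656) 116.57782194442447 flat ((626.3229370117188, 292.1900939941406), 15.451103210449219)
((648.9242553710938, 292.2484130859375), (105.72962188720703, 58.35150146484375), 0.13423453271389008)
tcp [577.3748519  291.48735309  95.97940391] hole-tcp [49.23775796  0.69477582]
13.7 [577.4 291.5  96. ] [-0.2  0.1 -0.6]
scene [427. 246.] [575.7 292.3] [ 62.5 161.9] 89.65
scene [ 28. 196.] [ 783.9 -824.8] [113.5 118.1] 89.78
scene [292. 174.] [ 416.5 -158. ] [187.   75.8] 83.14
scene [223. 156.] [ 407.1 -405.6] [ 76.5 175.8] 48.42
```

View pics/s9.png

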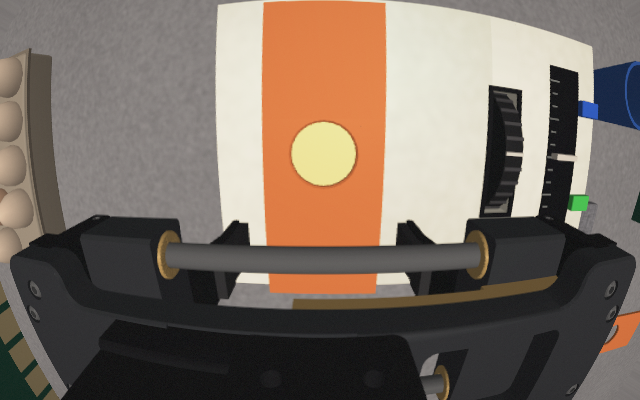

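View pics/s9c.png

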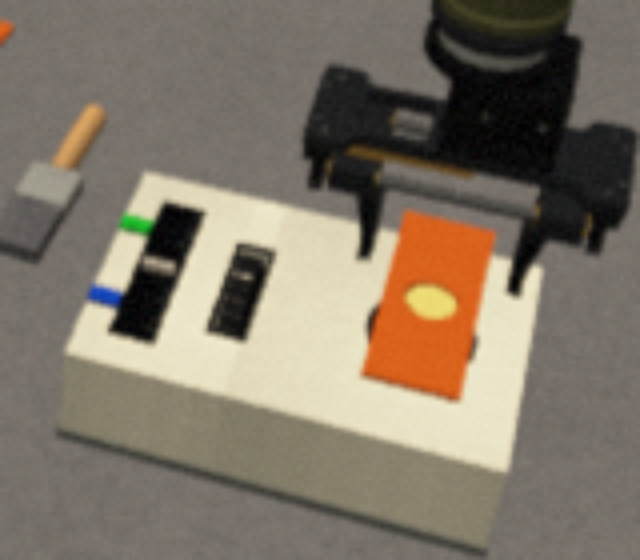

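The plate lies flat with its hole over the light. Lifting clear and closing the fingers for the wheel.

Call:
{"api": "drive_tool", "payload": {
  "moves": [
    [0,0,1,0,0,0,0],
    [0,0,2.5,0,0,0,0],
    [0,0,5,0,0,0,0],
    [0,0,8,0,0,0,0],
    [0,-2,9,0,0,0,255],
    [0,-5,9,0,0,0,255],
    [0,-8.5,9,0,0,0,255],
    [0,-11.5,9,0,0,0,255],
    [0,-11.5,9,0,0,0,255],
    [0,-11.5,9,0,0,0,255],
    [0,-11.5,9,0,0,0,255]
  ],
  "newtons": 20
}}

```text
clock: 14.67
tcp_pos: [577.4, 177.3, 186.8]
eef_rot: [-1.203, 1.201, -1.2]
ft_force: [0.2, 1.0, 1.0]
opening: 0.554
```

```bash
cat > ptr.py <<'E'
import sys
from h import *
from workcell import r
n=sys.argv[1]
o=r.get_obs();print(o['clock'],o['tcp_pos'].round(1),o['ft_force'].round(1),o['opening'].round(3))
for cam in sys.argv[2:]:
    f=cam=='wrist'
    c=r.calibration(cam);p,d=r.snapshot(cam);cv2.imwrite(f'pics/{n}_{cam}.png',p[:,:,::-1]);np.save(f'pics/{n}_{cam}.npy',p);np.savez(f'pics/{n}_{cam}_c.npz',**c)
    H,S,V=cv2.split(cv2.cvtColor(p,cv2.COLOR_RGB2HSV))
    near=lambda b,P,z:np.hypot(*(onplane(c,b[:,0].mean(0),z,f)[:2]-P))<90
    for nm,m in(('green',(H>45)&(H<75)&(S>120)&(V>100)),('blue',(H>105)&(H<125)&(S>130)&(V>100))):
        for b in blobs(m,3):
            w=np.array([onplane(c,q[0],86,f)[:2] for q in b],np.float32);rc=cv2.minAreaRect(w)
            if near(b,[628,97],86): print(cam,nm,b[:,0].mean(0).round(1),np.round(rc[0],1),np.round(rc[1],1))
    # pointer: bright px over strip, rectify strip plane z=88 at 0.25mm
    xs=np.arange(560,692,.25);ys=np.arange(108,132,.5)
    g=np.array([[project(c,[x,y,88],f) for y in ys] for x in xs],np.float32)
    im=cv2.remap(V,g[...,0],g[...,1],cv2.INTER_LINEAR)
    pr=np.median(im[:,10:38],1).astype(float)
    k=pr>0.5*(pr[ (xs>575)&(xs<680)].max()+np.median(pr)); k&=(xs>568)&(xs<686)
    print(cam,'pointer x mean',(xs[k]*1).mean().round(2),xs[k].min(),xs[k].max(),'peak',pr.max(),np.median(pr))
E
python3 ptr.py p0 wrist top scene
```

```text
Traceback (most recent call last):
  File "ptr.py", line 5, in <module>
    o=r.get_obs();print(o['clock'],o['tcp_pos'].round(1),o['ft_force'].round(1),o['opening'].round(3))
                                                                                ^^^^^^^^^^^^^^^^^^
AttributeError: 'float' object has no attribute 'round'
```

```bash
sed -i "s/o\['opening'\].round(3)/o['opening']/" ptr.py; python3 ptr.py p0 wrist top scene
```

```text
14.6667 [577.4 177.3 186.8] [0.2 1.  1. ] 0.554217584827858
wrist green [414.8 175.2] [594.9  96.2] [11. 20.]
wrist blue [418.   95.5] [665.6  96.8] [11.2 19.4]
wrist pointer x mean 628.5 626.25 630.75 peak 231.0 39.0
top green [293.  195.5] [593.4  90. ] [ 6.6 10.1]
top blue [291.2 174.3] [664.6  95.9] [20.  10.2]
top pointer x mean 596.96 568.25 649.25 peak 223.0 55.0
scene green [353.7 225.7] [598.2  96.7] [13.1 19.6]
scene blue [345.7 243.6] [669.1  96.4] [10.6 18. ]
scene pointer x mean 613.33 568.25 637.25 peak 225.0 11.0
```

View pics/p0_wrist.png

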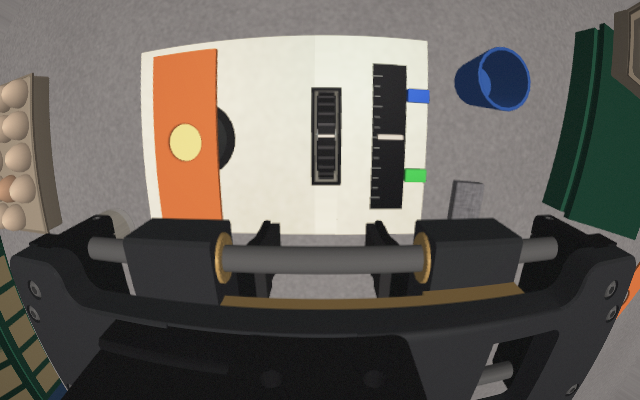

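Call:
{"api": "drive_tool", "payload": {
  "moves": [
    [2,0,0,0,0,0,255],
    [4.5,0,0,0,0,0,255],
    [6.2,-0.1,-1,0,0,0,255],
    [6.2,-0.1,-3,0,0,0,255],
    [6.2,-0.1,-5.5,0,0,0,255],
    [6.2,-0.1,-7.5,0,0,0,255],
    [6.2,-0.1,-8,0,0,0,255],
    [6.2,-0.1,-8,0,0,0,255],
    [6.2,-0.1,-8,0,0,0,255]
  ]
}}

```text
clock: 15.57
tcp_pos: [639.2, 178.7, 107.1]
eef_rot: [-1.204, 1.198, -1.197]
ft_force: [0.4, 0.1, 0.0]
opening: 0.002
```

Call:
{"api": "drive_tool", "payload": {
  "moves": [
    [0,-0.2,-0.5,0,0,0,255],
    [0,-0.2,-1,0,0,0,255],
    [0,-0.2,-1.2,0,0,0,255],
    [0,-0.2,-1.4,0,0,0,255],
    [0,-0.2,-1.6,0,0,0,255],
    [0,-0.2,-1.6,0,0,0,255]
  ]
}}

```text
clock: 16.07
tcp_pos: [639.8, 176.7, 91.9]
eef_rot: [-1.203, 1.197, -1.198]
ft_force: [-0.4, 0.4, 4.4]
opening: 0.006
```

Pressed about 3 mm at 4.4 N. Rolling towards -x.

Call:
{"api": "drive_tool", "payload": {
  "moves": [
    [-0.2,0,-0.08,0,0,0,255],
    [-0.5,0,-0.08,0,0,0,255],
    [-0.8,0,-0.08,0,0,0,255],
    [-1.1,0,-0.08,0,0,0,255],
    [-1.4,0,-0.08,0,0,0,255],
    [-1.7,0,-0.08,0,0,0,255],
    [-2,0,-0.08,0,0,0,255],
    [-2.3,0,-0.08,0,0,0,255],
    [-2.5,0,-0.08,0,0,0,255],
    [-2.6,0,-0.08,0,0,0,255],
    [-2.6,0,-0.08,0,0,0,255]
  ]
}}

```text
clock: 16.98
tcp_pos: [613.6, 176.6, 91.3]
eef_rot: [-1.203, 1.197, -1.198]
ft_force: [-0.1, 0.2, 5.3]
opening: 0.004
```

```bash
python3 ptr.py p1 wrist
```

```text
16.9833 [613.6 176.6  91.3] [-0.1  0.2  5.3] 0.004227067321300757
wrist blue [461.5 148.5] [665.7  96.1] [20.  11.5]
wrist pointer x mean 588.0 568.25 607.75 peak 109.5 35.0
```

View pics/p1_wrist.png

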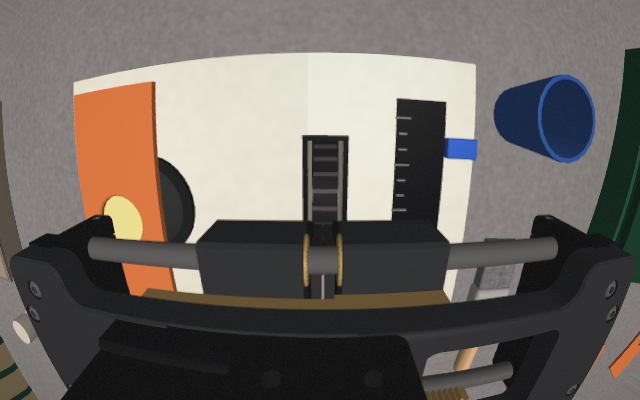

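Call:
{"api": "drive_tool", "payload": {
  "moves": [
    [0,0,0.5,0,0,0,255],
    [0,0,1.5,0,0,0,255],
    [1,0,1.7,0,0,0,255],
    [2,0,1.7,0,0,0,255],
    [2.4,0,1.7,0,0,0,255],
    [2.4,0,1,0,0,0,255],
    [2.4,0,0.4,0,0,0,255],
    [2.4,0,0.1,0,0,0,255],
    [2.4,0,-0.1,0,0,0,255],
    [2.4,0,-0.1,0,0,0,255]
  ]
}}

```text
clock: 17.87
tcp_pos: [637.5, 176.8, 90.9]
eef_rot: [-1.203, 1.197, -1.198]
ft_force: [-1.4, -0.7, 6.3]
opening: 0.002
```

Call:
{"api": "drive_tool", "payload": {
  "moves": [
    [-0.2,0,0,0,0,0,255],
    [-0.5,0,0,0,0,0,255],
    [-0.8,0,0,0,0,0,255],
    [-1.1,0,0,0,0,0,255],
    [-1.4,0,0,0,0,0,255],
    [-1.7,0,0,0,0,0,255],
    [-1.9,0,0,0,0,0,255],
    [-2,0,0,0,0,0,255],
    [-2,0,0,0,0,0,255],
    [-2,0,0.8,0,0,0,255],
    [-2,0,2,0,0,0,255]
  ]
}}

```text
clock: 18.78
tcp_pos: [615.9, 176.5, 109.9]
eef_rot: [-1.207, 1.199, -1.197]
ft_force: [-0.3, 0.1, -0.6]
opening: 0.002
```

Call:
{"api": "drive_tool", "payload": {
  "moves": [
    [0,0,2,0,0,0,255],
    [-1,0,5,0,0,0,255],
    [-3.5,0,7.5,0,0,0,255],
    [-5,0,8,0,0,0,255],
    [-5,0,8,0,0,0,255],
    [-5,0,8,0,0,0,255]
  ]
}}

```text
clock: 19.28
tcp_pos: [565.7, 176.6, 190.9]
eef_rot: [-1.206, 1.197, -1.197]
ft_force: [0.1, -0.8, 0.0]
opening: 0.006
```

```bash
python3 ptr.py p2 wrist
```

```text
19.2833 [565.7 176.6 190.9] [ 0.1 -0.8  0. ] 0.006294336426076078
wrist green [413.6 162.1] [594.8  95.8] [11.  19.2]
wrist blue [416.4  83.4] [665.7  96.3] [11.4 19.7]
wrist pointer x mean 596.88 594.75 599.0 peak 231.0 41.0
```

View pics/p2_wrist.png

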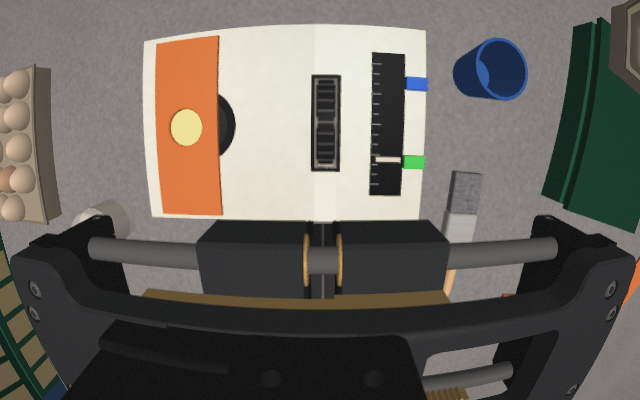

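Pointer at x = 596.9 against green at 594.8, so it needs about 3 mm more rim travel.

Call:
{"api": "drive_tool", "payload": {
  "moves": [
    [3,0,0,0,0,0,255],
    [6,0,-2,0,0,0,255],
    [6.3,0,-5,0,0,0,255],
    [6.3,0,-7.5,0,0,0,255],
    [6.3,0,-8.5,0,0,0,255],
    [6.3,0,-9,0,0,0,255],
    [6.3,0,-9.1,0,0,0,255],
    [6.3,0,-9.1,0,0,0,255],
    [6.3,0,-9.1,0,0,0,255]
  ]
}}

```text
clock: 20.08
tcp_pos: [630.0, 176.5, 100.7]
eef_rot: [-1.205, 1.196, -1.198]
ft_force: [0.4, -0.1, 0.6]
opening: 0.007
```

Call:
{"api": "drive_tool", "payload": {
  "moves": [
    [0,0,-0.4,0,0,0,255],
    [0,0,-0.7,0,0,0,255],
    [0,0,-0.9,0,0,0,255],
    [0,0,-0.95,0,0,0,255],
    [0,0,-0.95,0,0,0,255]
  ]
}}

```text
clock: 20.5
tcp_pos: [630.8, 176.9, 92.3]
eef_rot: [-1.203, 1.195, -1.199]
ft_force: [1.2, 0.4, 4.0]
opening: 0.004
```

Call:
{"api": "drive_tool", "payload": {
  "moves": [
    [-0.1,0,-0.06,0,0,0,255],
    [-0.25,0,-0.06,0,0,0,255],
    [-0.36,0,-0.06,0,0,0,255],
    [-0.36,0,-0.06,0,0,0,255],
    [-0.36,0,-0.06,0,0,0,255],
    [-0.36,0,0.4,0,0,0,255],
    [-0.36,0,1.5,0,0,0,255],
    [-1,0,5,0,0,0,255],
    [-4,0,8,0,0,0,255],
    [-6.5,0,10,0,0,0,255],
    [-6.5,0,10,0,0,0,255],
    [-6.5,0,10,0,0,0,255]
  ]
}}

```text
clock: 21.5
tcp_pos: [565.5, 177.2, 194.0]
eef_rot: [-1.202, 1.192, -1.2]
ft_force: [0.2, -0.6, -0.4]
opening: 0.005
```

```bash
python3 ptr.py p3 wrist
```

```text
21.5 [565.5 177.2 194. ] [ 0.2 -0.6 -0.4] 0.004934192896105575
wrist green [413.3 162.3] [594.8  96.2] [11.1 19.5]
wrist blue [416.   84.4] [665.6  96.4] [11.2 19. ]
wrist pointer x mean 593.75 591.5 596.0 peak 231.0 41.5
```

The pointer is about 1 mm past the green marker. I'll make one small correction back.

Call:
{"api": "drive_tool", "payload": {
  "moves": [
    [3,0,0,0,0,0,255],
    [6,0,-2,0,0,0,255],
    [6,0,-5,0,0,0,255],
    [6,0,-7.5,0,0,0,255],
    [6,0,-8.8,0,0,0,255],
    [6,0,-9.3,0,0,0,255],
    [6,0,-9.4,0,0,0,255],
    [6,0,-9.4,0,0,0,255],
    [6,0,-9.4,0,0,0,255],
    [6,0,-9.4,0,0,0,255]
  ]
}}

```text
clock: 22.38
tcp_pos: [626.7, 176.8, 100.2]
eef_rot: [-1.2, 1.192, -1.201]
ft_force: [-0.6, -0.3, -0.1]
opening: 0.006
```

Call:
{"api": "drive_tool", "payload": {
  "moves": [
    [0,0,-0.3,0,0,0,255],
    [0,0,-0.6,0,0,0,255],
    [0,0,-0.8,0,0,0,255],
    [0,0,-0.9,0,0,0,255],
    [0,0,-0.95,0,0,0,255],
    [0,0,-0.95,0,0,0,255],
    [0,0,-0.95,0,0,0,255]
  ]
}}

```text
clock: 22.97
tcp_pos: [627.4, 177.2, 91.8]
eef_rot: [-1.199, 1.191, -1.201]
ft_force: [-0.1, -0.4, 4.9]
opening: -0.001
```

Call:
{"api": "drive_tool", "payload": {
  "moves": [
    [0.06,0,-0.06,0,0,0,255],
    [0.14,0,-0.06,0,0,0,255],
    [0.18,0,-0.06,0,0,0,255],
    [0.18,0,-0.06,0,0,0,255],
    [0.18,0,-0.06,0,0,0,255],
    [0.18,0,0.4,0,0,0,255],
    [0.18,0,1.5,0,0,0,255],
    [-1,0,5,0,0,0,255],
    [-4,0,8,0,0,0,255],
    [-6,0,10,0,0,0,255],
    [-6,0,10,0,0,0,255],
    [-6,0,10,0,0,0,255]
  ]
}}

```text
clock: 23.97
tcp_pos: [567.6, 177.6, 193.9]
eef_rot: [-1.197, 1.188, -1.202]
ft_force: [0.7, -1.1, -0.5]
opening: 0.003
```

```bash
python3 ptr.py p4 wrist
```

```text
23.9667 [567.6 177.6 193.9] [ 0.7 -1.1 -0.5] 0.003116985938134998
wrist green [413.5 164.8] [594.8  96. ] [11.2 18.7]
wrist blue [416.2  87.6] [665.7  96.6] [11.5 19. ]
wrist pointer x mean 595.38 593.25 597.5 peak 231.0 41.75
```

The pointer is within 0.6 mm of green. I'll back away and do the final check.

Call:
{"api": "drive_tool", "payload": {
  "moves": [
    [-2,-3,1,0,0,0,255],
    [-4,-6,2,0,0,0,255],
    [-6,-9,4,0,0,0,255],
    [-8,-12,6,0,0,0,255],
    [-10,-15,8,0,0,0,255],
    [-11,-18,8,0,0,0,255],
    [-11,-18,8,0,0,0,255],
    [-11,-18,8,0,0,0,255]
  ]
}}

```text
clock: 24.68
tcp_pos: [457.4, -6.0, 271.3]
eef_rot: [-1.197, 1.195, -1.206]
ft_force: [0.0, 0.5, -0.6]
opening: 0.006
```

```bash
python3 ptr.py f top scene; python3 - <<'E'
from h import *
from workcell import r
for n in('top','scene'):
    c=r.calibration(n);p=np.load(f'pics/f_{n}.npy');H,S,V=cv2.split(cv2.cvtColor(p,cv2.COLOR_RGB2HSV))
    m=((H>4)&(H<17)&(S>170)&(V>120)).astype(np.uint8)
    for b in blobs(m,200):
        P=np.array([onplane(c,q[0],114)[:2] for q in b],np.float32);rc=cv2.minAreaRect(P)
        if abs(rc[0][1]-290)<50 and abs(rc[0][0]-626)<60: print(n,'mask',rc)
p=cv2.imread('pics/f_top.png');cv2.imwrite('pics/fc.png',cv2.resize(p[110:240,190:350],None,fx=5,fy=4.6))
E
```

```text
24.6833 [457.4  -6.  271.3] [ 0.   0.5 -0.6] 0.005504955662998235
top green [291.7 195.6] [593.5  94.9] [16.5 10. ]
top blue [290.6 174.8] [664.6  95.9] [20.  10.2]
top pointer x mean 594.12 591.25 597.0 peak 253.0 23.0
scene green [353.6 225.7] [598.2  96.2] [18.4 13.1]
scene blue [345.7 243.6] [669.1  96.4] [10.6 18. ]
scene pointer x mean 590.39 568.25 604.5 peak 221.0 10.0
top mask ((624.1619873046875, 290.67193603515625), (58.01034164428711, 145.71145629882812), 89.04358673095703)
scene mask ((628.7268676757812, 292.18304443359375), (58.17388153076172, 150.63511657714844), 89.6549301147461)
```

View pics/fc.png

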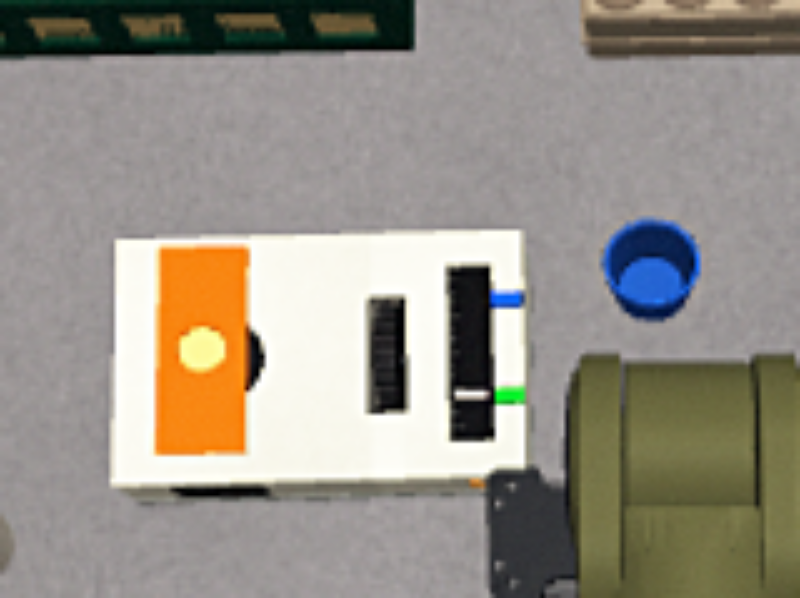

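View pics/f_scene.png

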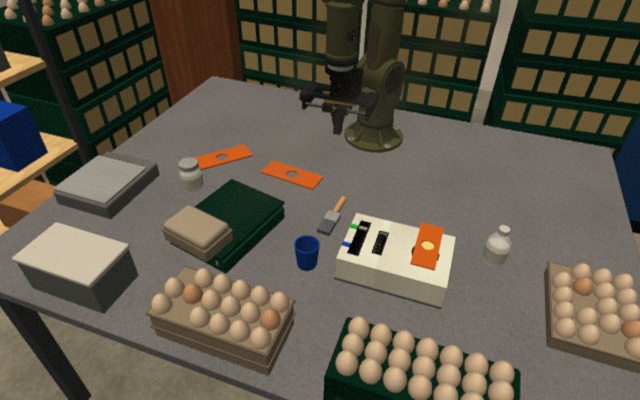

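The mask sits on the lamp with its hole at about (202,349) in the crop, the pointer at (471,394) is level with green at (509,396), and everything else is where it was.

```bash
python3 -c "
from workcell import r
print(r.finish_job())"
```

```text
the job is handed in; nothing more can be done
None
```

The job is done and handed in, at about 25 s of the 64 s allowed.

- **Mask:** I slid the plate out until it overhung the crate by about 47 mm, slightly past the 45 mm asked. I pinched it there by its long sides and laid it flat on the lamp head. After I let go, the wrist camera put the hole at (626.4, 292.2). The light measured (626.3, 292.7) from the same camera and about (626, 291.2) from the other two. The plate's long sides look square to the box within about 0.5–1°.
- **Wheel:** It took two strokes and two small corrections. In the last wrist view, taken after I lifted off the wheel, the pointer was at x = 595.4 and the green marker at 594.8. The top view gave 594.1 and 593.5, so both show it about 0.6 mm off.
- **Checks that disagreed:** My pointer reading from the scene camera was unusable because the detector picked up other bright pixels, so I ignored it. The top and scene views placed the mask's centre about 2 mm nearer to and 2 mm further from the robot than the wrist view did, within the calibration error of about 2 mm.
- **Other objects:** In the final top and scene pictures the carton, brush, cup, bottle and jar show no visible change.

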